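# Start a wing screw in a toy stand

## Robot

A 6-joint arm with a two-finger parallel gripper is mounted at the origin on the work surface. World frame = base frame: x ahead of the robot, y to its left, z up, the work surface at z = 0. Lengths are in m, angles in rad, forces in N, time in s.
With the tool pointing down it reaches from about 0.25 to 0.725 m from the base axis. Payload 4 kg.
Tool frame: the origin (TCP) lies midway between the tips of the shut fingers; the grasp point (between the pads) lies 19 mm behind it; z points along the fingers, y is the line along which they close (so a half turn about z gives the same grasp; the last joint's range is limited). The gripper opens to 85 mm and grips with 20 to 120 N. Pads are 22 mm wide; open, the fingers measure 114 mm over their backs; the gripper's body (76 mm by 85 mm) begins 54 mm behind the grasp point. The pads swing forward as they close: fully open they stand 13 mm farther back than shut.
Start: joints at [-1.108, 0.241, 0.005, 1.335, 0, 1.571], TCP at [0.223, -0.447, 0.231] pointing down, gripper open.
Joint ranges: [-2.72, 2.72], [-1.05, 1.87], [-1.09, 1.28], [-1.99, 2.15], [-1.42, 1.44], [-3.14, 3.14]. Speed limits (rad/s): [2.79, 2.79, 3.14, 3.14, 3.14, 3.14].

## Interface

Orientations are given as a unit quaternion [x, y, z, w].
In Python, from workcell import get_obs, camera, job_done, silhouettes gives the robot as it stands. The module is installed in compiled form; this text tells all that it offers.
- The arm moves only by the tool drive_tool, never from a script. Its argument "increments" is a list of rows, each a list of 3 entries, a list of its own where there are three numbers: the shift along the world's x, y, z in mm, then the turn, a rotation vector about the world's x, y, z in degrees, then the opening, from 0 (shut) to 1 (fully open). A call has 1 to 8 rows; each row shifts and turns the commanded pose from where the row before left it; what a row does not reach is not made up. A row lasts 1/12 s, in which the tool goes at most 41.7 mm and 7.16 degrees, less where a joint would pass 70% of its speed; a pose out of reach is approached as far as the arm can. A call is refused whole if a number of a shift passes 41.7 or a number of a turn 7.16, either way. A call with a gripper value outside its range is refused whole. The fingers move at their own pace and stop on an object; the grip force is fixed at half the most. Time passes only in rows, so rows that do not move let the fingers close. It gives the time, the measured TCP pose, the force, the opening and the grip force at its end, in the units of the state.
- get_obs(): the state, without advancing time (a new reading comes with each control period).
- camera(name): name is "side" or "top"; returns a dict with "image" (480x640x3 uint8, red, green, blue), "K" (3x3 intrinsics, pixels), "view" (4x4, takes a point from world to camera coordinates). Camera axes: x right, y down, z forward; pixel columns grow to the right and rows downward; lengths in m; the calibration is good to about 2 mm. A picture is of the moment at which its call begins. There is no depth.
- job_done(): hands the job in; it is judged then, once.
Trained networks look in a picture, given as the dict that the camera call returned (one of the last four; its "shot" number tells which), for a name from the list of things; names that differ only in an ending like _2 or _b are one class to them, and where a whole thing is asked for, a point or a joint stands for the part that bears it (a point fixed in the world has none). Each returns a list of dicts, best first, with "conf" (0 to 1); they miss things now and then, are a little off and sometimes report something else, mostly with a low value. They report only what shows in the picture. A call takes as long as a camera call.
- silhouettes(query, picture): "region" (480x640 bool, what is visible of it) and "bbox" ([left, top, right, bottom] in pixels, round what is visible of it).
The state is a dict: "clock": time; "joint_pos": joint angles; "joint_vel": joint speeds; "tau": joint torques, N m; "eef_pos": TCP position; "tool_rot": TCP orientation; "ft_force": force on the tool from outside, world axes, zero at the start; "ft_torque": the same for the moment, N m; "grip_width": finger opening in m; "grasp_force": force on a finger pad.
Only numpy, scipy, OpenCV 4.12 (cv2) and the standard library are available. Lean on these libraries where they do the work, as an engineer would, in place of code of your own. Each camera call takes 0.05 s, during which the arm holds its last target. There are 200 camera calls.

## Task

Take the T-handled wing key from the cork pad, set it over the wing screw that stands proud in the wooden toy stand, and start that screw with the key: push down firmly and steadily while turning it clockwise, half a turn in all, so that it cuts its first thread, neither spinning loose for want of push nor being rammed straight in. Then stand the key upright on the cork pad again and let go; do not touch the screw with the fingers, and leave the other things where they are.

Things in the scene. Friction and masses are not known exactly. Their poses are not given: they have to be found in the camera images.
- key: Loose T-handled wing key, 270 g, upright on the pad. Origin: centre of its underside; z up. Wooden crossbar along x, 76 x 18 x 22 mm, its middle 59 mm up; neck 18 mm across; below 22 mm a dark steel socket 44 (x) x 32 mm. Slot open below: 28 long (x) x 9 mm wide, with a depth stop that meets the screw's top: 6 to 14 mm deep, set differently each time and not measured; find it by feel.
- stand: Wooden toy stand, fixed: base 100 (x) x 170 (y) x 34 mm with a steel strap 34 x 134 x 3 mm on top (upper face 37 mm up). Origin: centre of its underside. Mid-strap a wooden post socket, 24 mm across, 26 mm tall. The proud screw is at x 0, y +45 mm; at y -45 mm another wing screw is already home (its top 15 mm above the strap): leave it.
- wing_screw: The wing screw to start, upright. Origin on its axis, level with the strap's upper face at the start. Flat steel wing head 24 long (its x) x 5 wide x 14 mm tall, rounded on top, 14 to 28 mm above the origin over a bare shank. It looks the same after a half turn; turns about the vertical and stays where it is left.
- screw_top (a point): Middle of the wing's top edge, 28 mm above the screw's origin, on its axis; x along the wing. 65 mm above the stand's underside at the start; about 62 mm after half a turn well driven.
- screw_turn (a joint): Angle turned, rad: 0 at the start, grows clockwise from above (half a turn 3.14); takes 0.07 N m. The screw goes down 6 mm a turn, but bites only while pushed down with 8 to 16 N (aim at 12; the key's weight is not enough). Under 8 N it spins in place and strips the wood; over 16 N it is rammed down.
- pad: Cork pad, fixed, 100 by 100 by 6 mm, flat on the table. Origin: centre of its underside. It lies to the left or to the right of the stand.
- glue_jar: Bystander: glue jar 66 mm across, 85 mm tall, standing on the side away from the pad. Origin: centre of its underside.
- gift_box: Bystander: paper gift box 90 by 70 by 45 mm beyond the stand. Origin: centre of its underside.
- brush: Bystander: wooden-handled brush lying beyond the stand. Origin: centre of its underside.
- carton: Bystander: low open cardboard carton 100 by 140 by 35 mm beyond the stand. Origin: centre of its underside.

How it is judged:
By the outcome, as a careful person would: the job done as asked, in the order asked, and still so for the second after the job is handed in, with the robot touching nothing.
It also fails if it takes over 72 s, if anything falls off the work surface, if the arm or the gripper's body presses on something with over 40 N, if the wrist force passes 120 N, or if a joint passes its speed limit or range.

## Working session

There is one attempt and no reset: what is moved stays moved. The work goes in short steps, Python scripts to look and compute and a tool call to move; the robot and the scene stay as the last step left them, time stands still between calls to the robot, and variables do not carry over. Pictures are saved under pics/ and viewed, at most 10 in all, crops included, and the job is handed in when it is done.

Besides the shell and the picture viewer there is one more tool, called after "Call:" by a JSON object that holds its "name" and its "arguments", one argument or row to a line. drive_tool: Moves the arm, as the interface text tells. Its arguments: {"type":"object","properties":{"increments":{"type":"array"}},"required":["increments"]}

```bash
mkdir -p pics
cat > h.py <<'E'
import numpy as np, cv2
from workcell import get_obs, camera, job_done, silhouettes
def save(n,p): cv2.imwrite(f'pics/{n}.png',p['image'][:,:,::-1])
def ray(p,u,v):
    K,V=np.array(p['K']),np.array(p['view']); R,t=V[:3,:3],V[:3,3]
    return -R.T@t, R.T@np.linalg.inv(K)@[u,v,1]
def onz(p,u,v,z):
    o,d=ray(p,u,v); return o+d*(z-o[2])/d[2]
def tri(p,a,q,b):
    P=[np.array(c['K'])@np.array(c['view'])[:3] for c in(p,q)]
    X=cv2.triangulatePoints(P[0],P[1],np.array(a,float),np.array(b,float))[:,0]; return X[:3]/X[3]
def proj(p,X):
    x=np.array(p['K'])@(np.array(p['view'])@np.append(X,1))[:3]; return x[:2]/x[2]
E
python3 - <<'E'
from h import *
s=camera('side');t=camera('top');save('s0',s);save('t0',t)
for n,p in(('side',s),('top',t)):
    print(n,'cam at',ray(p,0,0)[0].round(3),'K',p['K'][0][0])
    for q in['key','stand','wing_screw','pad','glue_jar']:
        for r in silhouettes(q,p)[:2]:
            m=r['region'];ys,xs=np.nonzero(m);print(q,round(r['conf'],2),r['bbox'],xs.mean().round(1),ys.mean().round(1),m.sum())
print(get_obs())
E
```

```text
side cam at [ 0.573 -0.501  0.721] K 456.3097427998936
key 0.96 [219.2, 176.2, 258.6, 207.8] 238.2 187.9 847
stand 0.95 [209.8, 248.0, 310.1, 341.5] 258.5 294.3 4936
wing_screw 0.28 [362.9, 245.2, 431.7, 322.1] 396.2 278.4 3952
pad 0.95 [217.7, 184.1, 265.3, 217.4] 241.7 203.3 1016
glue_jar 0.89 [254.2, 425.3, 307.8, 480.0] 280.5 455.5 2109
top cam at [0.501 0.021 0.944] K 441.99262328313716
key 0.6 [192.6, 284.0, 222.1, 325.6] 204.6 305.2 590
stand 0.65 [287.8, 252.2, 381.2, 338.1] 333.5 293.8 3998
pad 0.63 [185.7, 280.4, 234.0, 329.7] 207.8 304.4 1589
glue_jar 0.59 [463.3, 264.0, 507.7, 302.8] 482.9 284.1 1215
{'clock': 0.6, 'joint_pos': array([-1.10798674e+00,  2.40571494e-01,  4.98512594e-03,  1.33516694e+00,
       -1.07358389e-05,  1.57080192e+00]), 'joint_vel': array([ 0.0005738 ,  0.00059543, -0.00114301,  0.00105409, -0.0008402 ,
        0.00100692]), 'tau': array([-7.79578495e-04, -3.71975219e+01,  2.52570605e+01,  1.41399814e-03,
       -1.39739682e-04, -3.11556093e-06]), 'eef_pos': array([ 0.22323165, -0.44740753,  0.23131503]), 'tool_rot': array([ 9.73345815e-01,  2.29342374e-01, -2.91341510e-07,  2.21687033e-05]), 'ft_force': array([ 0.75403752, -1.75088825, -1.03363896]), 'ft_torque': array([-0.03415638,  0.00423012,  0.02109578]), 'grasp_force': 0.0, 'grip_width': 0.08551653801868019}
```

Run:
```python
from h import *
s=cv2.imread('pics/s0.png');t=cv2.imread('pics/t0.png')
a=cv2.resize(t[240:350,180:390],(798,418),interpolation=cv2.INTER_CUBIC)
cv2.imwrite('pics/tc.png',a)
b=cv2.resize(s[165:350,200:325],(400,592),interpolation=cv2.INTER_CUBIC)
cv2.imwrite('pics/sc.png',b)
```

```text
(no output)
```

View pics/tc.png

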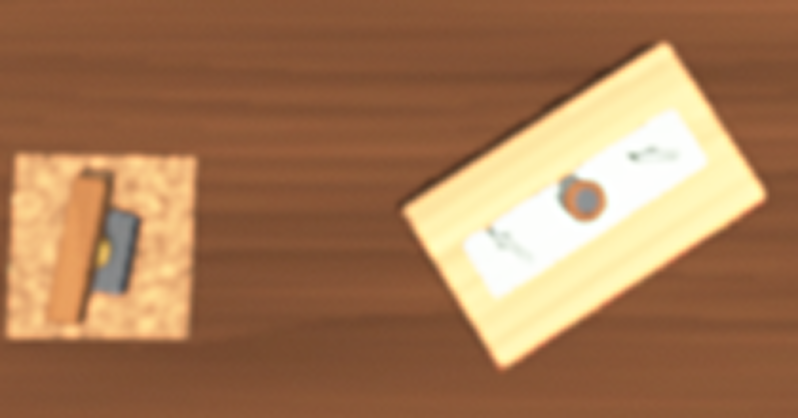

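View pics/sc.png

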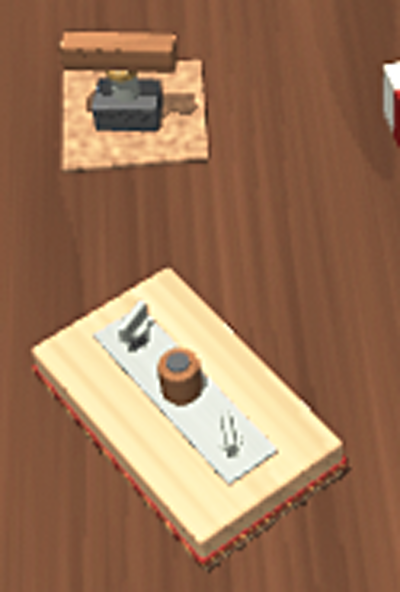

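View pics/t0.png

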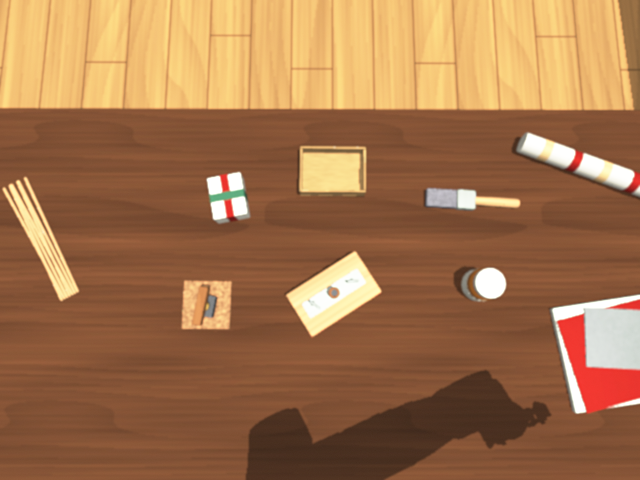

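```bash
cat >> h.py <<'E'
def rect(p,c,z,half=0.06,n=240):
    # rows: +x up, cols: +y left (as top view)
    w=np.array([[c[0]+half,c[1]+half,z],[c[0]+half,c[1]-half,z],[c[0]-half,c[1]-half,z],[c[0]-half,c[1]+half,z]])
    H=cv2.getPerspectiveTransform(np.float32([proj(p,x) for x in w]),np.float32([[0,0],[n,0],[n,n],[0,n]]))
    return cv2.warpPerspective(p['image'],H,(n,n),flags=cv2.INTER_CUBIC)[:,:,::-1]
def unrect(u,v,c,half=0.06,n=240): return np.array([c[0]+half-2*half*v/n,c[1]+half-2*half*u/n])
E
python3 - <<'E'
from h import *
s=camera('side');t=camera('top')
def fit(p,c,z,f,half=.09,n=360):
    R=rect(p,c,z,half,n); m=f(R.astype(int)).astype(np.uint8)
    k,l,st,_=cv2.connectedComponentsWithStats(m); i=1+np.argmax(st[1:,4])
    pts=np.argwhere(l==i)[:,::-1].astype(np.float32)
    b=cv2.boxPoints(cv2.minAreaRect(pts)); w=np.array([unrect(*q,c,half,n) for q in b])
    e=[w[1]-w[0],w[2]-w[1]];e.sort(key=np.linalg.norm);a=np.degrees(np.arctan2(e[1][1],e[1][0]))%180
    return w.mean(0).round(4),a.round(1),[np.linalg.norm(x).round(4) for x in e]
cs=onz(t,333,293,.037)[:2];ck=onz(t,201,304,.076)[:2]
print(cs,ck)
white=lambda R:(R.min(2)>190)&(R.max(2)-R.min(2)<30)
wood=lambda R:(R[:,:,2]>150)&(R[:,:,2]-R[:,:,0]>50)&(R[:,:,1]<160)
for n,p in(('s',s),('t',t)):
    print(n,'strap',fit(p,cs,.037,white)); 
    r=silhouettes('pad',p)[0]['region']|silhouettes('key',p)[0]['region']
    q=dict(p);q['image']=np.repeat((r*255).astype(np.uint8)[:,:,None],3,2)
    print(n,'pad',fit(q,onz(t,207.8,304.4,.006)[:2],.006,lambda R:R[:,:,0]>127))
sc=cs+[-.02,.04]
np.save('sc.npy',np.r_[sc,ck])
def big(a):return cv2.resize(a,(400,400),interpolation=cv2.INTER_CUBIC)
a=np.vstack([np.hstack([big(rect(t,sc,.065,.03)),big(rect(s,sc,.065,.03))])])
b=np.hstack([big(rect(t,ck,.076,.06)),big(rect(s,ck,.076,.06))])
cv2.imwrite('pics/r1.png',cv2.resize(np.vstack([a,b]),(600,600)))
cv2.imwrite('pics/r1.png',np.vstack([a,b])[:, :] if 0 else cv2.resize(np.vstack([a,b]),(600,600)))
E
```

```text
[ 0.53246635 -0.00767962] [0.50940166 0.2501346 ]
s strap (array([ 0.5324, -0.0065]), np.float64(121.1), [np.float64(0.0366), np.float64(0.1374)])
s pad (array([0.51  , 0.2728]), np.float64(90.0), [np.float64(0.1055), np.float64(0.143)])
t strap (array([ 0.5329, -0.0087]), np.float64(122.7), [np.float64(0.0364), np.float64(0.1363)])
t pad (array([0.5085, 0.2563]), np.float64(90.0), [np.float64(0.1015), np.float64(0.102)])
```

View pics/r1.png

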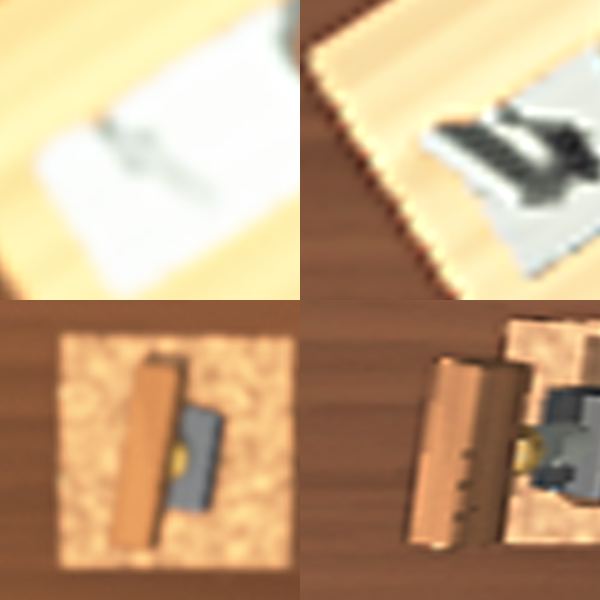

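Call:
{"name": "drive_tool", "arguments": {
  "increments": [
    [[12,29,0],[0,0,6],1],
    [[12,29,0],[0,0,6],1],
    [[12,29,0],[0,0,6],1],
    [[12,29,0],[0,0,6],1],
    [[12,29,0],[0,0,6],1],
    [[12,29,0],[0,0,6],1],
    [[12,29,0],[0,0,6],1],
    [[12,29,0],[0,0,6],1]
  ]
}}

```text
clock: 1.57
eef_pos: [0.3195, -0.214, 0.2315]
tool_rot: [0.794, 0.607, 0.0, 0.0]
ft_force: [0.1, -0.8, 0.7]
grip_width: 0.0857
grasp_force: 0.0
```

```bash
cat >> h.py <<'E'
from scipy.spatial.transform import Rotation as Ro
def st():
    o=get_obs(); M=Ro.from_quat(o['tool_rot']).as_matrix()
    print('t',round(o['clock'],2),'p',(o['eef_pos']*1000).round(1),'yaw',np.degrees(np.arctan2(M[1,0],M[0,0])).round(2),'tz',M[:,2].round(4),'q',np.degrees(o['joint_pos']).round(1),'F',o['ft_force'].round(2),'T',o['ft_torque'].round(3),'w',round(o['grip_width'],4),'g',round(o['grasp_force'],1))
E
python3 -c "from h import *;st()"
```

```text
t 1.57 p [ 319.5 -214.   231.5] yaw 74.79 tz [ 6.e-04 -3.e-04 -1.e+00] q [-33.8   0.6 -15.   74.4   0.   71.4] F [ 0.05 -0.85  0.67] T [-0.018 -0.05  -0.052] w 0.0857 g 0.0
```

Call:
{"name": "drive_tool", "arguments": {
  "increments": [
    [[12,29,0],[0,0,6],1],
    [[12,29,0],[0,0,6],1],
    [[12,29,0],[0,0,6],1],
    [[12,29,0],[0,0,6],1],
    [[12,29,0],[0,0,6],1],
    [[12,29,0],[0,0,6],1],
    [[12,29,0],[0,0,6],1],
    [[12,29,0],[0,0,6],1]
  ]
}}

```text
clock: 2.23
eef_pos: [0.4156, 0.0182, 0.2315]
tool_rot: [0.478, 0.878, 0.0, 0.0]
ft_force: [0.3, -0.5, -0.2]
grip_width: 0.0854
grasp_force: 0.0
```

Call:
{"name": "drive_tool", "arguments": {
  "increments": [
    [[11.5,29,-5],[0,0,6],1],
    [[11.5,29,-5],[0,0,6],1],
    [[11.5,29,-5],[0,0,6],1],
    [[11.5,29,-5],[0,0,6],1],
    [[11.5,29,-5],[0,0,6],1],
    [[11.5,29,-5],[0,0,6],1],
    [[11.5,29,-5],[0,0,6],1],
    [[11.5,29,-5],[0,0,5],1]
  ]
}}

```text
clock: 2.9
eef_pos: [0.5076, 0.2502, 0.191]
tool_rot: [0.089, 0.996, -0.0, 0.0]
ft_force: [0.8, -0.5, 0.2]
grip_width: 0.0854
grasp_force: 0.0
```

Call:
{"name": "drive_tool", "arguments": {
  "increments": [
    [[0,0,-10],[0,0,0],1],
    [[0,0,-10],[0,0,0],1],
    [[0,0,0],[0,0,0],1]
  ]
}}

```text
clock: 3.15
eef_pos: [0.5053, 0.2475, 0.1684]
tool_rot: [0.092, 0.996, -0.002, -0.002]
ft_force: [-0.1, -0.8, -0.7]
grip_width: 0.0849
grasp_force: 0.0
```

Run:
```python
from h import *
st();s=camera('side');t=camera('top')
c=np.load('sc.npy')[2:]
o=get_obs()['eef_pos'];print([proj(p,o).round(1) for p in(s,t)])
b=lambda p,x,y:cv2.resize(p['image'][y-45:y+45,x-45:x+45,::-1],(400,400),interpolation=cv2.INTER_CUBIC)
cv2.imwrite('pics/g1.png',np.hstack([b(t,205,305),b(s,240,185)]))
```

```text
t 3.15 p [505.3 247.5 168.4] yaw 169.49 tz [-0.005  -0.0029 -1.    ] q [26.1 23.   3.8 71.1 -0.  36.6] F [-0.11 -0.79 -0.7 ] T [-0.072  0.015  0.029] w 0.0849 g 0.0
[array([229.2, 142.4]), array([188.2, 305.2])]
```

View pics/g1.png

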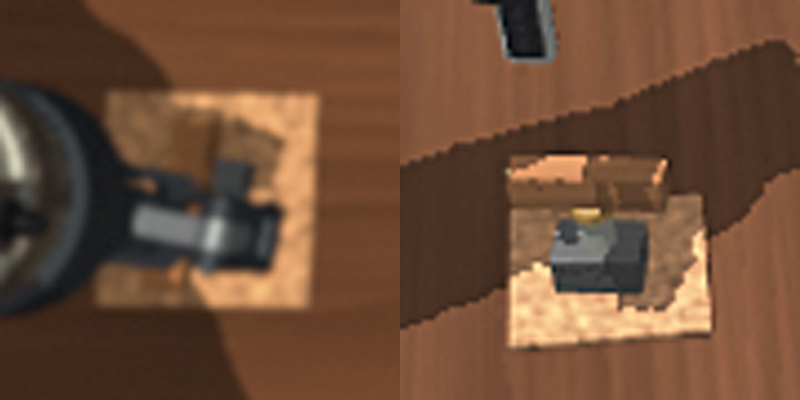

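Call:
{"name": "drive_tool", "arguments": {
  "increments": [
    [[0.5,0.5,-18],[0,0,0],1],
    [[0,0,-18],[0,0,0],1],
    [[0,0,-18],[0,0,0],1],
    [[0,0,-18],[0,0,0],1],
    [[0,0,-18],[0,0,0],1],
    [[0,0,-15],[0,0,0],1],
    [[0,0,-10],[0,0,0],1],
    [[0,0,-7],[0,0,0],1]
  ]
}}

```text
clock: 3.92
eef_pos: [0.5076, 0.248, 0.049]
tool_rot: [0.092, 0.996, -0.0, -0.0]
ft_force: [-0.3, 1.1, 0.3]
grip_width: 0.0853
grasp_force: 0.0
```

Call:
{"name": "drive_tool", "arguments": {
  "increments": [
    [[0,0,-2],[0,0,0],1],
    [[0,0,0],[0,0,0],1],
    [[0,0,0],[0,0,0],1],
    [[0,0,0],[0,0,0],0.6],
    [[0,0,0],[0,0,0],0.4],
    [[0,0,0],[0,0,0],0.3]
  ]
}}

```text
clock: 4.42
eef_pos: [0.5081, 0.2494, 0.048]
tool_rot: [0.091, 0.996, 0.0, 0.001]
ft_force: [-0.1, 0.2, -0.6]
grip_width: 0.0519
grasp_force: 0.0
```

Run:
```python
from h import *
st();s=camera('side');t=camera('top')
b=lambda p,x,y:cv2.resize(p['image'][y-45:y+45,x-45:x+45,::-1],(400,400),interpolation=cv2.INTER_CUBIC)
cv2.imwrite('pics/g2.png',np.hstack([b(t,205,305),b(s,240,185)]))
```

```text
t 4.42 p [508.1 249.4  48. ] yaw 169.52 tz [ 1.1e-03  6.0e-04 -1.0e+00] q [26.1 29.2 -5.9 54.8  0.  36.6] F [-0.12  0.24 -0.55] T [0.024 0.039 0.064] w 0.0519 g 0.0
```

View pics/g2.png

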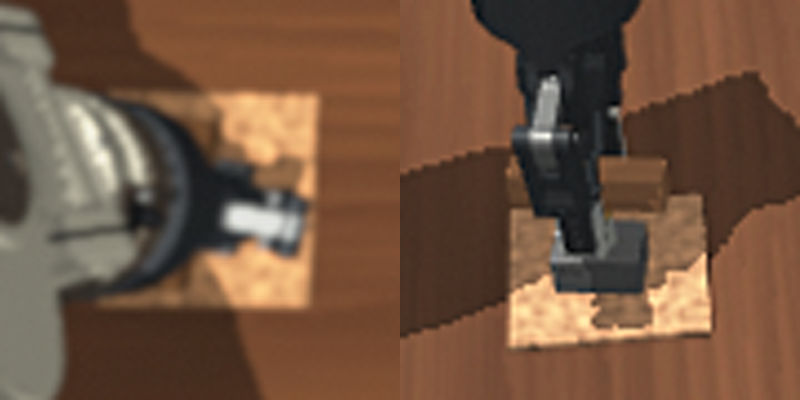

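Call:
{"name": "drive_tool", "arguments": {
  "increments": [
    [[0,0,0],[0,0,0],0.15],
    [[0,0,0],[0,0,0],0],
    [[0,0,0],[0,0,0],0],
    [[0,0,0],[0,0,0],0],
    [[0,0,0],[0,0,0],0],
    [[0,0,0],[0,0,0],0],
    [[0,0,0],[0,0,0],0]
  ]
}}

```text
clock: 5.1
eef_pos: [0.508, 0.2494, 0.0476]
tool_rot: [0.091, 0.996, 0.0, 0.0]
ft_force: [0.1, 1.5, 1.1]
grip_width: 0.0169
grasp_force: 63.3
```

```bash
python3 -c "from h import *;st()"
```

```text
t 5.1 p [508.  249.4  47.6] yaw 169.52 tz [ 6.e-04  6.e-04 -1.e+00] q [26.1 29.2 -5.9 54.8  0.  36.6] F [0.08 1.54 1.07] T [ 0.345 -0.131 -0.031] w 0.0169 g 63.3
```

Call:
{"name": "drive_tool", "arguments": {
  "increments": [
    [[0,0,5],[0,0,0],0],
    [[0,0,10],[0,0,0],0],
    [[0,0,15],[0,0,0],0],
    [[0,0,15],[0,0,0],0],
    [[0,0,15],[0,0,0],0],
    [[0,0,15],[0,0,0],0],
    [[0,0,12],[0,0,0],0],
    [[0,0,8],[0,0,0],0]
  ]
}}

```text
clock: 5.77
eef_pos: [0.5079, 0.2489, 0.1441]
tool_rot: [0.091, 0.996, 0.0, 0.001]
ft_force: [-0.3, 0.2, -2.0]
grip_width: 0.017
grasp_force: 62.7
```

Call:
{"name": "drive_tool", "arguments": {
  "increments": [
    [[0,-10,0],[0,0,3],0],
    [[0,-15,0],[0,0,5],0],
    [[0,-18,0],[0,0,5],0],
    [[0,-18,0],[0,0,5],0],
    [[0,-18,0],[0,0,5],0],
    [[0,-18,0],[0,0,5],0],
    [[0,-18,0],[0,0,5],0],
    [[0,-18,0],[0,0,5],0]
  ]
}}

```text
clock: 6.43
eef_pos: [0.507, 0.1149, 0.1422]
tool_rot: [-0.24, 0.971, -0.0, -0.001]
ft_force: [0.1, -0.5, -1.9]
grip_width: 0.0172
grasp_force: 62.7
```

Call:
{"name": "drive_tool", "arguments": {
  "increments": [
    [[0,-18,0],[0,0,5],0],
    [[0,-18,0],[0,0,5],0],
    [[0,-18,0],[0,0,5],0],
    [[0,-16,0],[0,0,5],0],
    [[0.5,-10,0],[0,0,4],0],
    [[0.5,-5.5,0],[0,0,1.5],0],
    [[0,0,0],[0,0,0],0],
    [[0,0,0],[0,0,0],0]
  ]
}}

```text
clock: 7.1
eef_pos: [0.5083, 0.0303, 0.1422]
tool_rot: [-0.446, 0.895, 0.0, -0.0]
ft_force: [0.5, 0.6, -1.9]
grip_width: 0.0174
grasp_force: 62.8
```

Call:
{"name": "drive_tool", "arguments": {
  "increments": [
    [[0,0,-8],[0,0,0],0],
    [[0,0,-8],[0,0,0],0],
    [[0,0,-6],[0,0,0],0],
    [[0,0,0],[0,0,0],0],
    [[0,0,0],[0,0,0],0],
    [[0,0,0],[0,0,0],0]
  ]
}}

```text
clock: 7.6
eef_pos: [0.5087, 0.0308, 0.1201]
tool_rot: [-0.447, 0.895, 0.0, -0.0]
ft_force: [0.2, -0.1, -3.2]
grip_width: 0.017
grasp_force: 62.7
```

Run:
```python
from h import *
st();s=camera('side');t=camera('top')
x,y=proj(s,[.509,.031,.08]).astype(int);print(x,y);X,Y=proj(t,[.509,.031,.08]).astype(int);print(X,Y)
b=lambda p,x,y:cv2.resize(p['image'][y-40:y+40,x-40:x+40,::-1],(400,400),interpolation=cv2.INTER_CUBIC)
cv2.imwrite('pics/g3.png',np.hstack([b(t,X,Y),b(s,x,y)]))
np.save('s.npy',s,allow_pickle=True)
```

```text
t 7.6 p [508.7  30.8 120.1] yaw -126.96 tz [-4.e-04  0.e+00 -1.e+00] q [  3.5  19.3  -9.5  61.3   0.  -49.6] F [ 0.24 -0.13 -3.24] T [ 0.032 -0.057 -0.002] w 0.017 g 62.7
239 256
313 304
```

View pics/g3.png

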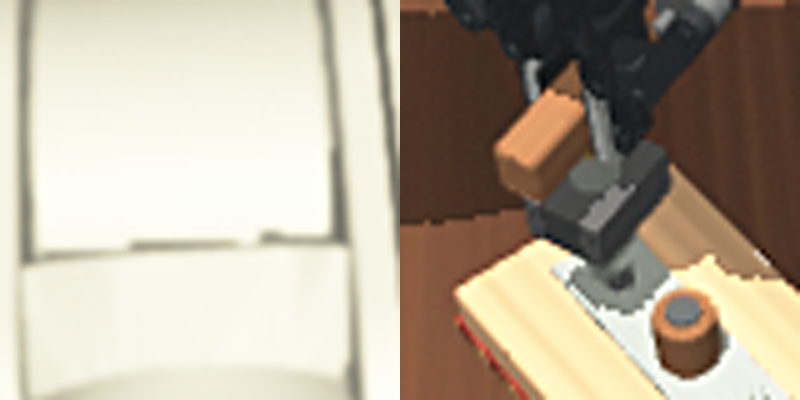

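Run:
```python
from h import *
s=np.load('s.npy',allow_pickle=True).item()
def box(c,yaw,lx,ly,z0,z1):
    a=np.radians(yaw);R=np.array([[np.cos(a),-np.sin(a)],[np.sin(a),np.cos(a)]])
    return [np.append(np.array(c)+R@[i*lx/2,j*ly/2],z) for z in(z0,z1) for i,j in((1,1),(1,-1),(-1,-1),(-1,1))]
def draw(img,P,x0,y0,k):
    q=[((proj(s,p)+.5-[x0,y0])*k*16).astype(int) for p in P]
    for a,b in [(0,1),(1,2),(2,3),(3,0),(4,5),(5,6),(6,7),(7,4),(0,4),(1,5),(2,6),(3,7)]:
        cv2.line(img,tuple(map(int,q[a])),tuple(map(int,q[b])),(0,255,0),1,cv2.LINE_AA,4)
k=8;crop=lambda I,x0,y0:cv2.resize(I[y0:y0+60,x0:x0+50],None,fx=k,fy=k,interpolation=cv2.INTER_CUBIC)
A=crop(s['image'][:,:,::-1],212,220)
draw(A,box([.5087,.0308],53,.044,.032,.0785,.1005),212,220,k);draw(A,box([.5087,.0308],53,.076,.018,.1265,.1485),212,220,k)
B=crop(cv2.imread('pics/s0.png'),215,230)
draw(B,box([.5088,.0317],53,.024,.005,.051,.065),215,230,k)
cv2.imwrite('pics/ov.png',np.hstack([A,B]))
```

```text
(no output)
```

View pics/ov.png

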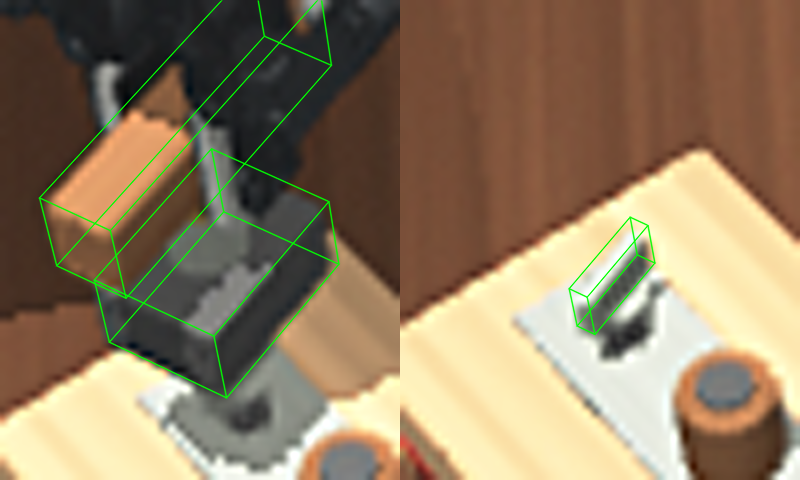

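Call:
{"name": "drive_tool", "arguments": {
  "increments": [
    [[0,0.3,-5],[0,0,0],0],
    [[0,0,-4],[0,0,0],0],
    [[0,0,-2],[0,0,0],0],
    [[0,0,-1],[0,0,0],0],
    [[0,0,-1],[0,0,0],0],
    [[0,0,-1],[0,0,0],0],
    [[0,0,0],[0,0,0],0],
    [[0,0,0],[0,0,0],0]
  ]
}}

```text
clock: 8.37
eef_pos: [0.5088, 0.0309, 0.1063]
tool_rot: [-0.446, 0.895, -0.0, 0.0]
ft_force: [1.0, 0.0, -3.1]
grip_width: 0.0171
grasp_force: 62.7
```

Call:
{"name": "drive_tool", "arguments": {
  "increments": [
    [[0,0,-1],[0,0,0],0],
    [[0,0,-1],[0,0,0],0],
    [[0,0,0],[0,0,0],0],
    [[0,0,0],[0,0,0],0]
  ]
}}

```text
clock: 8.7
eef_pos: [0.5087, 0.0309, 0.1042]
tool_rot: [-0.446, 0.895, 0.0, -0.0]
ft_force: [0.0, 0.6, -2.3]
grip_width: 0.0165
grasp_force: 62.7
```

Call:
{"name": "drive_tool", "arguments": {
  "increments": [
    [[0,0,-1],[0,0,0],0],
    [[0,0,-1],[0,0,0],0],
    [[0,0,0],[0,0,0],0]
  ]
}}

```text
clock: 8.95
eef_pos: [0.5086, 0.0309, 0.1021]
tool_rot: [-0.446, 0.895, 0.0, -0.0]
ft_force: [0.3, 0.1, -1.5]
grip_width: 0.0173
grasp_force: 62.7
```

Call:
{"name": "drive_tool", "arguments": {
  "increments": [
    [[0,0,-1],[0,0,0],0],
    [[0,0,-0.5],[0,0,0],0],
    [[0,0,0],[0,0,0],0]
  ]
}}

```text
clock: 9.2
eef_pos: [0.5086, 0.0309, 0.1006]
tool_rot: [-0.446, 0.895, 0.0, -0.0]
ft_force: [-0.0, -0.3, -2.6]
grip_width: 0.0169
grasp_force: 62.7
```

Call:
{"name": "drive_tool", "arguments": {
  "increments": [
    [[0,0,-0.5],[0,0,0],0],
    [[0,0,-0.5],[0,0,0],0],
    [[0,0,0],[0,0,0],0]
  ]
}}

```text
clock: 9.45
eef_pos: [0.5087, 0.0309, 0.0997]
tool_rot: [-0.446, 0.895, 0.0, -0.0]
ft_force: [0.3, -0.3, -3.0]
grip_width: 0.0172
grasp_force: 62.7
```

Call:
{"name": "drive_tool", "arguments": {
  "increments": [
    [[0,0,-0.5],[0,0,0],0],
    [[0,0,-0.5],[0,0,0],0],
    [[0,0,0],[0,0,0],0]
  ]
}}

```text
clock: 9.7
eef_pos: [0.5086, 0.0309, 0.0987]
tool_rot: [-0.446, 0.895, 0.0, -0.0]
ft_force: [-0.0, 0.3, -3.0]
grip_width: 0.0171
grasp_force: 62.7
```

Call:
{"name": "drive_tool", "arguments": {
  "increments": [
    [[0,0,-0.5],[0,0,0],0],
    [[0,0,-0.3],[0,0,0],0],
    [[0,0,0],[0,0,0],0]
  ]
}}

```text
clock: 9.95
eef_pos: [0.5087, 0.0309, 0.0979]
tool_rot: [-0.446, 0.895, 0.0, -0.0]
ft_force: [-0.3, -0.4, -2.4]
grip_width: 0.0171
grasp_force: 62.7
```

Call:
{"name": "drive_tool", "arguments": {
  "increments": [
    [[0,0,-0.5],[0,0,0],0],
    [[0,0,-0.3],[0,0,0],0],
    [[0,0,0],[0,0,0],0]
  ]
}}

```text
clock: 10.2
eef_pos: [0.5087, 0.0309, 0.0971]
tool_rot: [-0.446, 0.895, 0.0, -0.0]
ft_force: [0.0, 0.9, -2.7]
grip_width: 0.017
grasp_force: 62.7
```

Call:
{"name": "drive_tool", "arguments": {
  "increments": [
    [[0,0,-0.5],[0,0,0],0],
    [[0,0,-0.3],[0,0,0],0],
    [[0,0,0],[0,0,0],0]
  ]
}}

```text
clock: 10.45
eef_pos: [0.5088, 0.0309, 0.0966]
tool_rot: [-0.446, 0.895, -0.0, 0.0]
ft_force: [0.3, -0.8, -2.0]
grip_width: 0.0167
grasp_force: 63.0
```

Call:
{"name": "drive_tool", "arguments": {
  "increments": [
    [[0,0,-0.4],[0,0,0],0],
    [[0,0,-0.2],[0,0,0],0],
    [[0,0,0],[0,0,0],0]
  ]
}}

```text
clock: 10.7
eef_pos: [0.5089, 0.0309, 0.0964]
tool_rot: [-0.446, 0.895, -0.0, 0.0]
ft_force: [-2.0, -0.3, 3.6]
grip_width: 0.0166
grasp_force: 63.6
```

Call:
{"name": "drive_tool", "arguments": {
  "increments": [
    [[0,0,-0.4],[0,0,0],0],
    [[0,0,-0.2],[0,0,0],0],
    [[0,0,0],[0,0,0],0]
  ]
}}

```text
clock: 10.95
eef_pos: [0.509, 0.0309, 0.0963]
tool_rot: [-0.446, 0.895, -0.0, 0.001]
ft_force: [-3.0, 0.1, 7.4]
grip_width: 0.017
grasp_force: 64.2
```

Call:
{"name": "drive_tool", "arguments": {
  "increments": [
    [[0,0,-0.3],[0,0,0],0],
    [[0,0,0],[0,0,0],0],
    [[0,0,0],[0,0,0],0]
  ]
}}

```text
clock: 11.2
eef_pos: [0.509, 0.031, 0.0962]
tool_rot: [-0.446, 0.895, -0.0, 0.001]
ft_force: [-2.9, -0.5, 8.6]
grip_width: 0.0172
grasp_force: 64.5
```

```bash
python3 -c "from h import *;st()"
```

```text
t 11.2 p [509.   31.   96.2] yaw -126.98 tz [ 1.4e-03  1.0e-04 -1.0e+00] q [  3.5  20.6 -11.5  57.8   0.  -49.5] F [-2.89 -0.47  8.58] T [-0.002  0.833  0.022] w 0.0172 g 64.5
```

Call:
{"name": "drive_tool", "arguments": {
  "increments": [
    [[0,0,0],[0,0,-1.5],0],
    [[0,0,0],[0,0,-1.5],0],
    [[0,0,0],[0,0,-1],0],
    [[0,0,0],[0,0,0],0]
  ]
}}

```text
clock: 11.53
eef_pos: [0.5094, 0.0309, 0.0962]
tool_rot: [-0.415, 0.91, -0.0, 0.001]
ft_force: [-2.5, 0.2, 8.6]
grip_width: 0.0169
grasp_force: 64.3
```

```bash
python3 -c "from h import *;st()"
```

```text
t 11.53 p [509.4  30.9  96.2] yaw -131.01 tz [ 2.1e-03 -1.0e-04 -1.0e+00] q [  3.5  20.6 -11.5  57.8  -0.  -45.5] F [-2.55  0.19  8.6 ] T [-0.105  0.601  0.04 ] w 0.0169 g 64.3
```

Call:
{"name": "drive_tool", "arguments": {
  "increments": [
    [[0,0,0],[0,0,-1.5],0],
    [[0,0,0],[0,0,-1.5],0],
    [[0,0,0],[0,0,-1],0],
    [[0,0,0],[0,0,0],0]
  ]
}}

```text
clock: 11.87
eef_pos: [0.5097, 0.0308, 0.0962]
tool_rot: [-0.383, 0.924, -0.001, 0.001]
ft_force: [-1.8, -1.0, 7.3]
grip_width: 0.017
grasp_force: 64.2
```

```bash
python3 -c "from h import *;st()"
```

```text
t 11.87 p [509.7  30.8  96.2] yaw -135.02 tz [ 2.7e-03 -3.0e-04 -1.0e+00] q [  3.5  20.6 -11.5  57.7  -0.  -41.5] F [-1.8  -0.98  7.26] T [-0.111  0.375  0.043] w 0.017 g 64.2
```

Call:
{"name": "drive_tool", "arguments": {
  "increments": [
    [[0,0,0],[0,0,-2],0],
    [[0,0,0],[0,0,-2],0],
    [[0,0,0],[0,0,-2],0],
    [[0,0,0],[0,0,0],0]
  ]
}}

```text
clock: 12.2
eef_pos: [0.5098, 0.0307, 0.0961]
tool_rot: [-0.333, 0.943, -0.001, 0.001]
ft_force: [-1.1, -0.1, 6.4]
grip_width: 0.0169
grasp_force: 64.1
```

```bash
python3 -c "from h import *;st()"
```

```text
t 12.2 p [509.8  30.7  96.1] yaw -141.05 tz [ 2.8e-03 -6.0e-04 -1.0e+00] q [  3.5  20.6 -11.5  57.7  -0.  -35.5] F [-1.09 -0.09  6.4 ] T [-0.29   0.359  0.027] w 0.0169 g 64.1
```

Call:
{"name": "drive_tool", "arguments": {
  "increments": [
    [[0,0,-0.2],[0,0,0],0],
    [[0,0,-0.2],[0,0,0],0],
    [[0,0,0],[0,0,-2],0],
    [[0,0,0],[0,0,-2],0],
    [[0,0,0],[0,0,-2],0],
    [[0,0,0],[0,0,0],0]
  ]
}}

```text
clock: 12.7
eef_pos: [0.5099, 0.0305, 0.096]
tool_rot: [-0.284, 0.959, -0.001, 0.001]
ft_force: [-2.5, -0.8, 8.4]
grip_width: 0.017
grasp_force: 64.3
```

```bash
python3 -c "from h import *;st()"
```

```text
t 12.7 p [509.9  30.5  96. ] yaw -147.05 tz [ 3.1e-03 -9.0e-04 -1.0e+00] q [  3.5  20.6 -11.5  57.7  -0.1 -29.5] F [-2.51 -0.8   8.42] T [-0.312  0.41  -0.007] w 0.017 g 64.3
```

Call:
{"name": "drive_tool", "arguments": {
  "increments": [
    [[0,0,0],[0,0,-2],0],
    [[0,0,0],[0,0,-2],0],
    [[0,0,0],[0,0,-2],0],
    [[0,0,0],[0,0,0],0]
  ]
}}

```text
clock: 13.03
eef_pos: [0.5099, 0.0304, 0.0959]
tool_rot: [-0.233, 0.972, -0.001, 0.001]
ft_force: [-2.0, -1.5, 8.4]
grip_width: 0.0172
grasp_force: 64.2
```

```bash
python3 -c "from h import *;st()"
```

```text
t 13.03 p [509.9  30.4  95.9] yaw -153.06 tz [ 0.0031 -0.0012 -1.    ] q [  3.5  20.6 -11.5  57.7  -0.1 -23.5] F [-2.01 -1.48  8.41] T [-0.371  0.389  0.029] w 0.0172 g 64.2
```

Call:
{"name": "drive_tool", "arguments": {
  "increments": [
    [[0,0,-0.1],[0,0,-3],0],
    [[0,0,-0.1],[0,0,-3],0],
    [[0,0,-0.05],[0,0,-3],0],
    [[0,0,-0.05],[0,0,-3],0],
    [[0,0,-0.05],[0,0,-3],0],
    [[0,0,-0.05],[0,0,-3],0],
    [[0,0,0],[0,0,0],0]
  ]
}}

```text
clock: 13.62
eef_pos: [0.5099, 0.0299, 0.0956]
tool_rot: [-0.077, 0.997, -0.001, 0.001]
ft_force: [-3.0, -2.6, 9.2]
grip_width: 0.0168
grasp_force: 64.2
```

```bash
python3 -c "from h import *;st()"
```

```text
t 13.62 p [509.9  29.9  95.6] yaw -171.11 tz [ 0.0032 -0.0022 -1.    ] q [  3.4  20.7 -11.5  57.6  -0.1  -5.5] F [-3.01 -2.61  9.2 ] T [-0.674  0.414  0.075] w 0.0168 g 64.2
```

Call:
{"name": "drive_tool", "arguments": {
  "increments": [
    [[0,0,-0.05],[0,0,-3],0],
    [[0,0,-0.05],[0,0,-3],0],
    [[0,0,-0.05],[0,0,-3],0],
    [[0,0,-0.05],[0,0,-3],0],
    [[0,0,-0.05],[0,0,-3],0],
    [[0,0,-0.05],[0,0,-3],0],
    [[0,0,0],[0,0,0],0]
  ]
}}

```text
clock: 14.2
eef_pos: [0.5097, 0.0295, 0.0953]
tool_rot: [0.08, 0.997, -0.001, 0.002]
ft_force: [-3.1, -4.2, 8.9]
grip_width: 0.0172
grasp_force: 64.3
```

```bash
python3 -c "from h import *;st()"
```

```text
t 14.2 p [509.7  29.5  95.3] yaw 170.87 tz [ 0.0028 -0.0032 -1.    ] q [  3.4  20.7 -11.6  57.6  -0.2  12.5] F [-3.13 -4.16  8.94] T [-0.954  0.489  0.042] w 0.0172 g 64.3
```

Call:
{"name": "drive_tool", "arguments": {
  "increments": [
    [[-0.1,-0.2,-0.05],[0,0,-3],0],
    [[-0.1,-0.2,-0.05],[0,0,-3],0],
    [[-0.1,-0.2,-0.05],[0,0,-3],0],
    [[-0.1,-0.2,-0.05],[0,0,-3],0],
    [[0,-0.2,-0.05],[0,0,-3],0],
    [[0,0,-0.05],[0,0,-3],0],
    [[0,0,0],[0,0,0],0]
  ]
}}

```text
clock: 14.78
eef_pos: [0.5093, 0.0289, 0.095]
tool_rot: [0.234, 0.972, -0.001, 0.002]
ft_force: [-1.6, -2.2, 9.3]
grip_width: 0.0171
grasp_force: 64.3
```

```bash
python3 -c "from h import *;st()"
```

```text
t 14.78 p [509.3  28.9  95. ] yaw 152.89 tz [ 0.0028 -0.0021 -1.    ] q [  3.3  20.7 -11.7  57.5  -0.1  30.4] F [-1.6  -2.21  9.34] T [-0.656  0.55   0.042] w 0.0171 g 64.3
```

Call:
{"name": "drive_tool", "arguments": {
  "increments": [
    [[0,0,-0.05],[0,0,-3],0],
    [[0,0,-0.05],[0,0,-3],0],
    [[0,0,-0.05],[0,0,-3],0],
    [[0,0,-0.05],[0,0,-3],0],
    [[0,0,-0.05],[0,0,-3],0],
    [[0,0,-0.05],[0,0,-3],0],
    [[0,0,0],[0,0,0],0]
  ]
}}

```text
clock: 15.37
eef_pos: [0.5089, 0.0287, 0.0947]
tool_rot: [0.384, 0.923, -0.001, 0.001]
ft_force: [-3.4, -3.2, 9.5]
grip_width: 0.0171
grasp_force: 64.4
```

```bash
python3 -c "from h import *;st()"
```

```text
t 15.37 p [508.9  28.7  94.7] yaw 134.88 tz [ 0.002  -0.0026 -1.    ] q [  3.3  20.7 -11.7  57.5  -0.2  48.4] F [-3.44 -3.18  9.5 ] T [-0.805  0.751 -0.005] w 0.0171 g 64.4
```

Call:
{"name": "drive_tool", "arguments": {
  "increments": [
    [[-0.1,-0.1,-0.05],[0,0,-3],0],
    [[-0.1,-0.1,-0.05],[0,0,-3],0],
    [[-0.1,-0.1,-0.05],[0,0,-3],0],
    [[0,0,-0.05],[0,0,-3],0],
    [[0,0,-0.05],[0,0,-3],0],
    [[0,0,-0.05],[0,0,-3],0],
    [[0,0,0],[0,0,0],0]
  ]
}}

```text
clock: 15.95
eef_pos: [0.5084, 0.0285, 0.0944]
tool_rot: [0.523, 0.852, -0.001, 0.001]
ft_force: [-4.2, -2.8, 10.6]
grip_width: 0.0166
grasp_force: 64.4
```

```bash
python3 -c "from h import *;st()"
```

```text
t 15.95 p [508.4  28.5  94.4] yaw 116.89 tz [ 0.0017 -0.0023 -1.    ] q [  3.3  20.6 -11.8  57.5  -0.1  66.4] F [-4.18 -2.77 10.63] T [-0.705  0.901  0.043] w 0.0166 g 64.4
```

Call:
{"name": "drive_tool", "arguments": {
  "increments": [
    [[0,0,-0.05],[0,0,-3],0],
    [[0,0,-0.05],[0,0,-3],0],
    [[0,0,-0.05],[0,0,-3],0],
    [[0,0,-0.05],[0,0,-3],0],
    [[0,0,-0.05],[0,0,-3],0],
    [[0,0,-0.05],[0,0,-3],0],
    [[0,0,0],[0,0,0],0]
  ]
}}

```text
clock: 16.53
eef_pos: [0.508, 0.0286, 0.0941]
tool_rot: [0.65, 0.76, -0.001, 0.001]
ft_force: [-4.5, -3.2, 11.1]
grip_width: 0.017
grasp_force: 64.6
```

```bash
python3 -c "from h import *;st()"
```

```text
t 16.53 p [508.   28.6  94.1] yaw 98.89 tz [ 8.0e-04 -2.2e-03 -1.0e+00] q [  3.3  20.7 -11.8  57.5  -0.1  84.4] F [-4.54 -3.24 11.08] T [-0.679  1.105  0.083] w 0.017 g 64.6
```

Call:
{"name": "drive_tool", "arguments": {
  "increments": [
    [[-0.2,-0.1,0],[0,0,-3],0],
    [[-0.2,-0.1,0],[0,0,-3],0],
    [[-0.2,-0.1,0],[0,0,-3],0],
    [[-0.1,0,0],[0,0,-3],0],
    [[0,0,-0.05],[0,0,-3],0],
    [[0,0,-0.05],[0,0,-3],0],
    [[0,0,0],[0,0,0],0]
  ]
}}

```text
clock: 17.12
eef_pos: [0.5074, 0.0287, 0.0938]
tool_rot: [0.761, 0.649, -0.0, 0.001]
ft_force: [-3.5, -1.6, 9.6]
grip_width: 0.0171
grasp_force: 64.4
```

```bash
python3 -c "from h import *;st()"
```

```text
t 17.12 p [507.4  28.7  93.8] yaw 80.91 tz [ 0.001  -0.0013 -1.    ] q [ 3.300e+00  2.060e+01 -1.190e+01  5.740e+01 -1.000e-01  1.024e+02] F [-3.48 -1.6   9.64] T [-0.386  0.862  0.075] w 0.0171 g 64.4
```

Call:
{"name": "drive_tool", "arguments": {
  "increments": [
    [[0,0,-0.05],[0,0,-3],0],
    [[0,0,-0.05],[0,0,-3],0],
    [[0,0,-0.05],[0,0,-3],0],
    [[0,0,-0.05],[0,0,-3],0],
    [[0,0,-0.05],[0,0,-3],0],
    [[0,0,-0.05],[0,0,-3],0],
    [[0,0,0],[0,0,0],0]
  ]
}}

```text
clock: 17.7
eef_pos: [0.5071, 0.029, 0.0935]
tool_rot: [0.853, 0.522, -0.0, 0.0]
ft_force: [-3.9, -0.8, 10.7]
grip_width: 0.0168
grasp_force: 64.4
```

```bash
python3 -c "from h import *;st()"
```

```text
t 17.7 p [507.1  29.   93.5] yaw 62.92 tz [ 4.e-04 -7.e-04 -1.e+00] q [  3.3  20.6 -12.   57.4  -0.  120.4] F [-3.92 -0.82 10.67] T [-0.237  1.162  0.089] w 0.0168 g 64.4
```

Call:
{"name": "drive_tool", "arguments": {
  "increments": [
    [[-0.1,0,0],[0,0,-3],0],
    [[-0.1,0,0],[0,0,-3],0],
    [[0,0,-0.05],[0,0,-3],0],
    [[0,0,-0.05],[0,0,-3],0],
    [[0,0,-0.05],[0,0,-3],0],
    [[0,0,-0.05],[0,0,-3],0],
    [[0,0,0],[0,0,0],0]
  ]
}}

```text
clock: 18.28
eef_pos: [0.5068, 0.0293, 0.0932]
tool_rot: [0.924, 0.382, 0.0, -0.0]
ft_force: [-4.9, 0.0, 10.0]
grip_width: 0.0168
grasp_force: 64.4
```

```bash
python3 -c "from h import *;st()"
```

```text
t 18.28 p [506.8  29.3  93.2] yaw 44.93 tz [ 2.e-04  1.e-04 -1.e+00] q [  3.3  20.6 -12.   57.4   0.  138.4] F [-4.92  0.   10.02] T [ 0.008  1.109 -0.024] w 0.0168 g 64.4
```

Call:
{"name": "drive_tool", "arguments": {
  "increments": [
    [[-0.3,0,0.5],[0,0,0],0],
    [[-0.3,0,0.5],[0,0,0],0],
    [[0,0,0.5],[0,0,0],0],
    [[0,0,0.5],[0,0,2],0],
    [[0,0,0],[0,0,2],0],
    [[0,0,0],[0,0,1],0],
    [[0,0,0],[0,0,0],0]
  ]
}}

```text
clock: 18.87
eef_pos: [0.5066, 0.0292, 0.0936]
tool_rot: [0.906, 0.423, -0.0, 0.0]
ft_force: [-0.4, 0.3, -0.9]
grip_width: 0.017
grasp_force: 62.8
```

```bash
python3 -c "from h import *;st()"
```

```text
t 18.87 p [506.6  29.2  93.6] yaw 50.01 tz [-2.e-04 -1.e-04 -1.e+00] q [  3.3  20.6 -12.   57.4  -0.  133.3] F [-0.38  0.31 -0.88] T [-0.04  -0.069  0.022] w 0.017 g 62.8
```

Free of load. Lift out slowly and check the screw.

Call:
{"name": "drive_tool", "arguments": {
  "increments": [
    [[0,0,2],[0,0,0],0],
    [[0,0,2],[0,0,0],0],
    [[0,0,2],[0,0,0],0],
    [[0,0,3],[0,0,0],0],
    [[0,0,3],[0,0,0],0],
    [[0,0,5],[0,0,0],0],
    [[0,0,8],[0,0,0],0],
    [[0,0,12],[0,0,0],0]
  ]
}}

```text
clock: 19.53
eef_pos: [0.5058, 0.0293, 0.1311]
tool_rot: [0.906, 0.423, -0.001, -0.0]
ft_force: [-1.1, -0.4, -2.3]
grip_width: 0.0171
grasp_force: 62.6
```

Call:
{"name": "drive_tool", "arguments": {
  "increments": [
    [[0,10,12],[0,0,3],0],
    [[0,18,0],[0,0,6],0],
    [[0,20,0],[0,0,6],0],
    [[0,20,0],[0,0,6],0],
    [[0,20,0],[0,0,6],0],
    [[0,20,0],[0,0,6],0],
    [[0,10,0],[0,0,3],0],
    [[0,0,0],[0,0,0],0]
  ]
}}

```text
clock: 20.2
eef_pos: [0.5068, 0.1495, 0.1438]
tool_rot: [0.73, 0.684, 0.001, -0.0]
ft_force: [0.3, -0.6, -2.8]
grip_width: 0.0171
grasp_force: 62.7
```

Run:
```python
from h import *
st();s=camera('side')
k=8;crop=lambda I:cv2.resize(I[230:290,215:265],None,fx=k,fy=k,interpolation=cv2.INTER_CUBIC)
cv2.imwrite('pics/after.png',np.hstack([crop(cv2.imread('pics/s0.png')),crop(s['image'][:,:,::-1])]))
```

```text
t 20.2 p [506.8 149.5 143.8] yaw 86.25 tz [ 0.0012  0.0012 -1.    ] q [ 16.4  20.   -4.6  65.3   0.  110.2] F [ 0.3  -0.55 -2.82] T [-0.018  0.021 -0.023] w 0.0171 g 62.7
```

View pics/after.png

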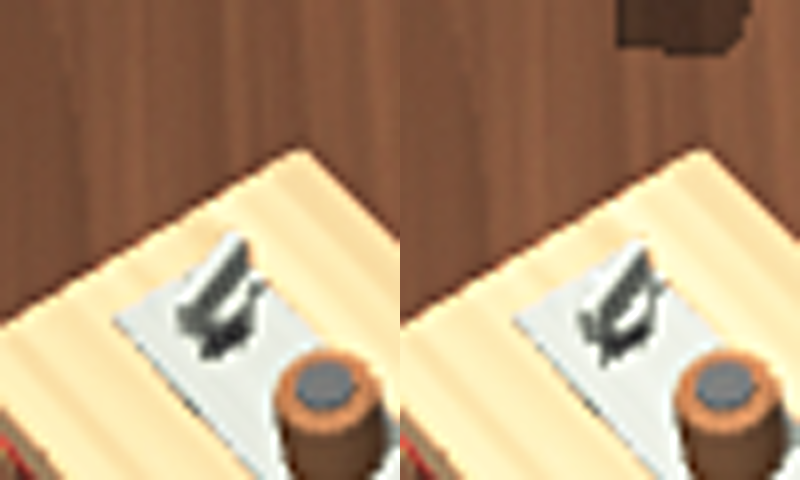

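Call:
{"name": "drive_tool", "arguments": {
  "increments": [
    [[0,10,0],[0,0,0],0],
    [[0.5,18,0],[0,0,0],0],
    [[0.5,20,0],[0,0,0],0],
    [[0.5,20,0],[0,0,0],0],
    [[0.5,18,0],[0,0,0],0],
    [[0,12,0],[0,0,0],0],
    [[0,4,0],[0,0,0],0],
    [[0,0,0],[0,0,0],0]
  ]
}}

```text
clock: 20.92
eef_pos: [0.5085, 0.2497, 0.1429]
tool_rot: [0.731, 0.682, -0.0, 0.0]
ft_force: [1.0, -0.2, -2.6]
grip_width: 0.017
grasp_force: 62.7
```

Call:
{"name": "drive_tool", "arguments": {
  "increments": [
    [[0,0,-8],[0,0,0],0],
    [[0,0,-16],[0,0,0],0],
    [[0,0,-18],[0,0,0],0],
    [[0,0,-18],[0,0,0],0],
    [[0,0,-15],[0,0,0],0],
    [[0,0,-10],[0,0,0],0],
    [[0,0,-5],[0,0,0],0],
    [[0,0,0],[0,0,0],0]
  ]
}}

```text
clock: 21.58
eef_pos: [0.5077, 0.2481, 0.0516]
tool_rot: [0.732, 0.682, -0.001, -0.0]
ft_force: [-1.0, -0.6, -2.8]
grip_width: 0.0167
grasp_force: 62.7
```

```bash
python3 -c "from h import *;st()"
```

```text
t 21.58 p [507.7 248.1  51.6] yaw 85.95 tz [-0.0025 -0.0014 -1.    ] q [ 26.   29.   -5.5  55.6  -0.  120.1] F [-0.98 -0.61 -2.83] T [-0.038  0.038 -0.026] w 0.0167 g 62.7
```

Call:
{"name": "drive_tool", "arguments": {
  "increments": [
    [[0,1,-1],[0,0,0],0],
    [[0,1,-1],[0,0,0],0],
    [[0,0,-1],[0,0,0],0],
    [[0,0,0],[0,0,0],0],
    [[0,0,0],[0,0,0],0]
  ]
}}

```text
clock: 22.0
eef_pos: [0.5088, 0.2515, 0.0505]
tool_rot: [0.731, 0.682, 0.0, 0.0]
ft_force: [-0.4, 0.7, -3.0]
grip_width: 0.0171
grasp_force: 62.7
```

Call:
{"name": "drive_tool", "arguments": {
  "increments": [
    [[0,0,-0.5],[0,0,0],0],
    [[0,0,-0.3],[0,0,0],0],
    [[0,0,0],[0,0,0],0]
  ]
}}

```text
clock: 22.25
eef_pos: [0.5085, 0.2513, 0.0492]
tool_rot: [0.731, 0.682, 0.0, 0.0]
ft_force: [0.4, 1.1, -3.1]
grip_width: 0.017
grasp_force: 62.7
```

Call:
{"name": "drive_tool", "arguments": {
  "increments": [
    [[0,0,-0.6],[0,0,0],0],
    [[0,0,-0.4],[0,0,0],0],
    [[0,0,0],[0,0,0],0]
  ]
}}

```text
clock: 22.5
eef_pos: [0.5084, 0.2513, 0.0481]
tool_rot: [0.731, 0.682, -0.0, -0.0]
ft_force: [-0.6, 0.7, -3.5]
grip_width: 0.0169
grasp_force: 62.7
```

Call:
{"name": "drive_tool", "arguments": {
  "increments": [
    [[0,0,-0.4],[0,0,0],0],
    [[0,0,-0.3],[0,0,0],0],
    [[0,0,0],[0,0,0],0]
  ]
}}

```text
clock: 22.75
eef_pos: [0.5086, 0.2513, 0.0476]
tool_rot: [0.731, 0.682, 0.0, 0.0]
ft_force: [0.3, -0.0, -1.9]
grip_width: 0.017
grasp_force: 62.8
```

Call:
{"name": "drive_tool", "arguments": {
  "increments": [
    [[0,0,-0.4],[0,0,0],0],
    [[0,0,0],[0,0,0],0],
    [[0,0,0],[0,0,0],0]
  ]
}}

```text
clock: 23.0
eef_pos: [0.5086, 0.2514, 0.0475]
tool_rot: [0.731, 0.682, 0.0, 0.0]
ft_force: [-0.7, -0.3, 1.4]
grip_width: 0.0168
grasp_force: 63.1
```

Call:
{"name": "drive_tool", "arguments": {
  "increments": [
    [[0,0,0],[0,0,0],0.3],
    [[0,0,0],[0,0,0],0.5],
    [[0,0,0],[0,0,0],0.7],
    [[0,0,0],[0,0,0],1],
    [[0,0,0],[0,0,0],1],
    [[0,0,0],[0,0,0],1],
    [[0,0,0],[0,0,0],1],
    [[0,0,0],[0,0,0],1]
  ]
}}

```text
clock: 23.67
eef_pos: [0.5085, 0.2513, 0.0471]
tool_rot: [0.731, 0.682, 0.0, 0.0]
ft_force: [-0.2, 0.9, -0.4]
grip_width: 0.0855
grasp_force: 0.0
```

Call:
{"name": "drive_tool", "arguments": {
  "increments": [
    [[0,0,6],[0,0,0],1],
    [[0,0,12],[0,0,0],1],
    [[0,0,18],[0,0,0],1],
    [[0,0,20],[0,0,0],1],
    [[0,0,20],[0,0,0],1],
    [[0,0,20],[0,0,0],1],
    [[0,0,15],[0,0,0],1],
    [[0,0,0],[0,0,0],1]
  ]
}}

```text
clock: 24.33
eef_pos: [0.5107, 0.2524, 0.1625]
tool_rot: [0.731, 0.682, 0.004, 0.001]
ft_force: [0.5, 0.4, 1.3]
grip_width: 0.0852
grasp_force: 0.0
```

Run:
```python
from h import *
st();s=camera('side')
k=4.2;a=cv2.resize(s['image'][165:305,200:325,::-1],None,fx=k,fy=k,interpolation=cv2.INTER_CUBIC)
cv2.imwrite('pics/end.png',a);print(a.shape)
```

```text
t 24.33 p [510.7 252.4 162.5] yaw 86.01 tz [ 0.0069  0.0034 -1.    ] q [ 26.3  23.4   3.4  69.6  -0.  120.3] F [0.52 0.41 1.26] T [ 0.024 -0.028  0.04 ] w 0.0852 g 0.0
(588, 525, 3)
```

View pics/end.png

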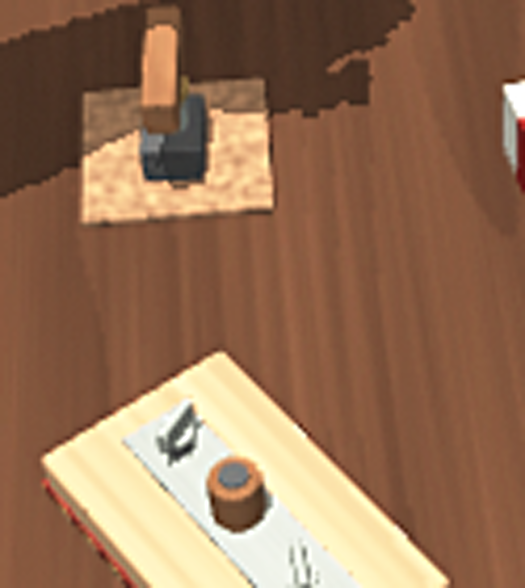

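The key stands upright on the pad (around 165,110 in the crop) and the screw wing sits lower at about (180,435). I'll let the arm settle, then hand in.

Call:
{"name": "drive_tool", "arguments": {
  "increments": [
    [[0,0,10],[0,0,0],1],
    [[0,0,0],[0,0,0],1],
    [[0,0,0],[0,0,0],1],
    [[0,0,0],[0,0,0],1],
    [[0,0,0],[0,0,0],1],
    [[0,0,0],[0,0,0],1]
  ]
}}

```text
clock: 24.88
eef_pos: [0.5082, 0.2511, 0.1673]
tool_rot: [0.731, 0.682, -0.001, -0.0]
ft_force: [0.3, -0.4, 0.1]
grip_width: 0.0855
grasp_force: 0.0
```

```bash
python3 -c "from h import *;print(job_done())"
```

```text
the job is handed in; nothing more can be done
None
```

The job is handed in at about 25 s: by the force and height readings the screw turned about half a turn under roughly 9–14 N and sank about 3 mm, and the key stands upright on the cork pad, released; no verdict was returned.

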